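# Restock the stain-remover caddy and push it back to its place

### The arm

A 6-joint arm with a two-finger parallel gripper is mounted at the origin on the work surface. World frame = base frame: x ahead of the robot, y to its left, z up, the work surface at z = 0. Lengths are in mm, angles in rad, forces in N, time in s.
With the tool pointing down it reaches from about 325 to 775 mm from the base axis. Payload 5.5 kg.
Tool frame: the origin (TCP) lies midway between the tips of the shut fingers; the grasp point (between the pads) lies 19 mm behind it; z points along the fingers, y is the line along which they close (so a half turn about z gives the same grasp; the last joint's range is limited). The gripper opens to 85 mm and grips with 20 to 120 N. Pads are 22 mm wide; open, the fingers measure 114 mm over their backs; the gripper's body (76 mm by 85 mm) begins 54 mm behind the grasp point. The pads swing forward as they close: fully open they stand 13 mm farther back than shut.
Start: joints at [1.145, 0.091, 1.231, -0, 1.82, -0.057], TCP at [216.303, 559.669, 231.275] pointing down, gripper open.
Joint ranges: [-2.87, 2.87], [-0.86, 2.18], [0.17, 2.46], [-1.51, 4.65], [0.06, 2.69], [-2.65, 2.65]. Speed limits (rad/s): [2.57, 2.57, 3.01, 3.14, 3.14, 3.14].

### API

Orientations are given as a rotation vector (axis times angle).
In Python, from plant import ctrl gives the robot as it stands. The module is installed in compiled form; this text tells all that it offers. Calls block until the motion is done:
- ctrl.reach(position, orientation): joint-space move of the TCP to a pose.
- ctrl.move_linear(position, rotation=None, rate=150): straight line of the TCP; rotation=None keeps the orientation; rate is the mean speed in mm/s.
- ctrl.move_joints(angles): joint-space move.
- ctrl.ungrasp() and ctrl.grab(strength=None): open the fingers fully, or close them until they stop; strength is the grip in N (None keeps the last).
- ctrl.hold(seconds).
- ctrl.solve_ik(position, orientation): joint angles nearest the present ones, or None.
- ctrl.read_state(): the state.
- ctrl.snapshot(name): name is "scene" or "top" or "wrist"; returns a dict with "image" (480x640x3 uint8, red, green, blue), "vfov" (degrees; the focal length in pixels is half the picture's height over the tangent of half this angle, whatever the lens; pixels are square), "cx", "cy" (the principal point, pixels), "world_to_cam" (4x4, takes a point from world to camera coordinates); the wrist camera has in their place "hand_eye" (4x4, takes a point from camera to tool coordinates, whose origin is the TCP and whose axes are the flange's). Camera axes: x right, y up, looking along -z (the intrinsics and any distortion apply to the point x, -y, -z); pixel columns grow to the right and rows downward; lengths in mm; the calibration is good to about 2 mm. The wrist camera is an equidistant fisheye: a pixel r from the principal point sees the ray r / f radians off the axis. A picture is of the moment at which its call begins: read the wrist's pose just before it. There is no depth.
A pose or a line that the arm cannot do raises ctrl.MotionError and nothing moves.
- ctrl.sign_off(): hands the job in; it is judged then, once.
The state is a dict: "t": time; "joints": joint angles; "dq": joint speeds; "joint_torque": joint torques, N m; "eef_pos": TCP position; "orientation": TCP orientation; "wrist_force": force on the tool from outside, world axes, zero at the start; "ft_torque": the same for the moment, N m; "finger_gap": opening from 0.0 (shut) to 1.0 (fully open); "gripper_force": force on a finger pad.
Only numpy, scipy, OpenCV 4.12 (cv2) and the standard library are available. Lean on these libraries where they do the work, as an engineer would, in place of code of your own. Each camera call takes 0.05 s, during which the arm holds its last target. There are 200 camera calls.

### The job

Throw the used-up bottles (bare open neck, no cap) from the caddy into the white bin and put a full spare from the carton into every empty pocket, so that each of the six pockets holds one full, capped bottle; leave the full bottles that are already in the caddy where they are, and leave any surplus spares standing upright. Once the caddy is completely stocked, push it, sliding on the counter without lifting it, onto the middle of its dark grey mat, square with it, and do not shift the other things on the counter.

Things in the scene. Friction and masses are not known exactly. Their poses are not given: they have to be found in the camera images.
- caddy: loose blue-grey open caddy, 129 (its x) by 191 mm (its y), side walls 62 mm high, all walls 5 mm, floor 4 mm; six square pockets 57 mm wide inside, 62 mm from centre to centre; 1 kg when full; slides on the counter: push its walls with fingertips 40 to 55 mm up, so that the gripper's body passes over the bottles; origin at the centre of its underside, z up
- mat: the caddy's place: flat dark grey rectangular mat fixed on the counter, 175 mm (its x) by 237 mm (its y), practically level with the counter, nothing catches on it; origin at its centre. Its x runs along world x within 0.1 rad
- carton: low open cardboard tray with the spares, to the robot's right, fixed on the counter, 236 mm (its x) by 161 mm (its y), walls 20 mm high, floor 3 mm; the bottles stand in it in two rows of three, about 75 mm apart; origin at the centre of its underside
- bin: small white square waste bin with slots in its sides, fixed on the counter, 170 mm square outside, walls 4 mm thick and 85 mm high, floor 4 mm, open at the top; origin at the centre of its underside
- pocket_1 (a point): centre of the floor of caddy pocket 1, at x -31, y -62, z 4 mm in the caddy's frame
- pocket_2 (a point): centre of the floor of caddy pocket 2, at x -31, y 0, z 4 mm in the caddy's frame
- pocket_3 (a point): centre of the floor of caddy pocket 3, at x -31, y 62, z 4 mm in the caddy's frame
- pocket_4 (a point): centre of the floor of caddy pocket 4, at x 31, y -62, z 4 mm in the caddy's frame
- pocket_5 (a point): centre of the floor of caddy pocket 5, at x 31, y 0, z 4 mm in the caddy's frame
- pocket_6 (a point): centre of the floor of caddy pocket 6, at x 31, y 62, z 4 mm in the caddy's frame
- full_1: white plastic bottle with a yellow band and a blue screw cap, standing full in a caddy pocket from the start: round body 44 mm in diameter up to 66 mm, sloping shoulder up to 80 mm, cap 30 mm in diameter from 82 to 108 mm above the base, about 110 g; origin at the centre of its base, z up along the bottle; absent in some starts
- full_2: white plastic bottle with a yellow band and a blue screw cap, standing full in a caddy pocket from the start: round body 44 mm in diameter up to 66 mm, sloping shoulder up to 80 mm, cap 30 mm in diameter from 82 to 108 mm above the base, about 110 g; origin at the centre of its base, z up along the bottle; absent in some starts
- full_3: white plastic bottle with a yellow band and a blue screw cap, standing full in a caddy pocket from the start: round body 44 mm in diameter up to 66 mm, sloping shoulder up to 80 mm, cap 30 mm in diameter from 82 to 108 mm above the base, about 110 g; origin at the centre of its base, z up along the bottle; absent in some starts
- used_1: used-up bottle standing in a caddy pocket: same body as the full ones but greyish and without a cap, so that its bare neck (23 mm in diameter, from 82 to 98 mm above the base) with a dark open mouth shows; about 30 g; origin at the centre of its base, z up; absent in some starts
- used_2: used-up bottle standing in a caddy pocket: same body as the full ones but greyish and without a cap, so that its bare neck (23 mm in diameter, from 82 to 98 mm above the base) with a dark open mouth shows; about 30 g; origin at the centre of its base, z up; absent in some starts
- used_3: used-up bottle standing in a caddy pocket: same body as the full ones but greyish and without a cap, so that its bare neck (23 mm in diameter, from 82 to 98 mm above the base) with a dark open mouth shows; about 30 g; origin at the centre of its base, z up; absent in some starts
- spare_1: white plastic bottle with a yellow band and a blue screw cap, a full spare standing in the carton: round body 44 mm in diameter up to 66 mm, sloping shoulder up to 80 mm, cap 30 mm in diameter from 82 to 108 mm above the base, about 110 g; origin at the centre of its base, z up along the bottle; absent in some starts
- spare_2: white plastic bottle with a yellow band and a blue screw cap, a full spare standing in the carton: round body 44 mm in diameter up to 66 mm, sloping shoulder up to 80 mm, cap 30 mm in diameter from 82 to 108 mm above the base, about 110 g; origin at the centre of its base, z up along the bottle; absent in some starts
- spare_3: white plastic bottle with a yellow band and a blue screw cap, a full spare standing in the carton: round body 44 mm in diameter up to 66 mm, sloping shoulder up to 80 mm, cap 30 mm in diameter from 82 to 108 mm above the base, about 110 g; origin at the centre of its base, z up along the bottle; absent in some starts
- spare_4: white plastic bottle with a yellow band and a blue screw cap, a full spare standing in the carton: round body 44 mm in diameter up to 66 mm, sloping shoulder up to 80 mm, cap 30 mm in diameter from 82 to 108 mm above the base, about 110 g; origin at the centre of its base, z up along the bottle; absent in some starts
- spare_5: white plastic bottle with a yellow band and a blue screw cap, a full spare standing in the carton: round body 44 mm in diameter up to 66 mm, sloping shoulder up to 80 mm, cap 30 mm in diameter from 82 to 108 mm above the base, about 110 g; origin at the centre of its base, z up along the bottle; absent in some starts
- spare_6: white plastic bottle with a yellow band and a blue screw cap, a full spare standing in the carton: round body 44 mm in diameter up to 66 mm, sloping shoulder up to 80 mm, cap 30 mm in diameter from 82 to 108 mm above the base, about 110 g; origin at the centre of its base, z up along the bottle; absent in some starts
- jug: bystander: blue detergent jug with orange cap, 85 x 130 mm, 200 mm high; origin at the centre of its underside
- peg_bowl: bystander: white ceramic bowl of wooden pegs 110 mm in diameter, 60 mm high; origin under its centre
There are look-alikes about, which are no part of the job. Leave any green or red look-alike of the caddy alone.

How it is judged (in metres and radians):
On the way, in this order (a step that is already met when the one before it is completed fails the run):
1. every used-up bottle lies in the bin and every caddy pocket holds a full bottle (x of used_1 in the frame of bin between -0.081 and 0.081 m and y of used_1 in the frame of bin between -0.081 and 0.081 m and z of each of used_1, used_2, used_3 in the frame of bin below 0.075 m and x of used_2 in the frame of bin between -0.081 and 0.081 m and y of used_2 in the frame of bin between -0.081 and 0.081 m and x of used_3 in the frame of bin between -0.081 and 0.081 m and y of used_3 in the frame of bin between -0.081 and 0.081 m and distance between any of full_1, full_2, full_3, spare_1, spare_2, spare_3, spare_4, spare_5, spare_6 and pocket_1 below 0.015 m and distance between any of full_1, full_2, full_3, spare_1, spare_2, spare_3, spare_4, spare_5, spare_6 and pocket_2 below 0.015 m and distance between any of full_1, full_2, full_3, spare_1, spare_2, spare_3, spare_4, spare_5, spare_6 and pocket_3 below 0.015 m and distance between any of full_1, full_2, full_3, spare_1, spare_2, spare_3, spare_4, spare_5, spare_6 and pocket_4 below 0.015 m and distance between any of full_1, full_2, full_3, spare_1, spare_2, spare_3, spare_4, spare_5, spare_6 and pocket_5 below 0.015 m and distance between any of full_1, full_2, full_3, spare_1, spare_2, spare_3, spare_4, spare_5, spare_6 and pocket_6 below 0.015 m), for 0.2 s.
2. the stocked caddy has been pushed onto the mat, centred and square (x of caddy in the frame of mat between -0.02 and 0.02 m and y of caddy in the frame of mat between -0.02 and 0.02 m and angle between the x axis of caddy and the x axis of mat, either way round below 0.12 rad and distance between any of full_1, full_2, full_3, spare_1, spare_2, spare_3, spare_4, spare_5, spare_6 and pocket_1 below 0.015 m and distance between any of full_1, full_2, full_3, spare_1, spare_2, spare_3, spare_4, spare_5, spare_6 and pocket_2 below 0.015 m and distance between any of full_1, full_2, full_3, spare_1, spare_2, spare_3, spare_4, spare_5, spare_6 and pocket_3 below 0.015 m and distance between any of full_1, full_2, full_3, spare_1, spare_2, spare_3, spare_4, spare_5, spare_6 and pocket_4 below 0.015 m and distance between any of full_1, full_2, full_3, spare_1, spare_2, spare_3, spare_4, spare_5, spare_6 and pocket_5 below 0.015 m and distance between any of full_1, full_2, full_3, spare_1, spare_2, spare_3, spare_4, spare_5, spare_6 and pocket_6 below 0.015 m), for 0.2 s.
At the end, for the whole second after the job is handed in: each pocket holds a full bottle (base within 15 mm of the pocket's floor centre); used-up bottles in the bin; caddy on the mat, within 20 mm of its centre along its x and y and 0.12 rad of square; full bottles upright (0.2 rad), surplus spares in carton or on counter; all at rest (all of step 2 and x of used_1 in the frame of bin between -0.081 and 0.081 m and y of used_1 in the frame of bin between -0.081 and 0.081 m and z of each of used_1, used_2, used_3 in the frame of bin below 0.075 m and x of used_2 in the frame of bin between -0.081 and 0.081 m and y of used_2 in the frame of bin between -0.081 and 0.081 m and x of used_3 in the frame of bin between -0.081 and 0.081 m and y of used_3 in the frame of bin between -0.081 and 0.081 m and angle between each of full_1, full_2, full_3, spare_1, spare_2, spare_3, spare_4, spare_5, spare_6's own z axis and vertical below 0.2 rad and height (world z) of each of spare_1, spare_2, spare_3, spare_4, spare_5, spare_6 below 0.015 m and horizontal distance between each of spare_1, spare_2, spare_3, spare_4, spare_5, spare_6 and bin above 0.085 m and linear speed of each of caddy, full_1, full_2, full_3, spare_1, spare_2, spare_3, spare_4, spare_5, spare_6, used_1, used_2, used_3 below 0.02 m/s); the robot touches nothing.
It fails at once if a full bottle that was already in the caddy is lifted out of its pocket (z of any of full_1, full_2, full_3 in the frame of caddy above 0.04 m).
It fails at once if the caddy is lifted off the counter (height (world z) of caddy above 0.02 m).
It fails at once if a bystander (jug, bowl) is shifted by more than 25 mm (distance of any of jug, peg_bowl from where it was at the start of the episode above 0.025 m).
Of full_1, full_2, full_3 only 1 to 2 are there at a start; the rules pass over those that are not, and their reading is None.
Of used_1, used_2, used_3 only 2 to 3 are there at a start; the rules pass over those that are not, and their reading is None.
Of spare_1, spare_2, spare_3, spare_4, spare_5, spare_6 only 5 to 6 are there at a start; the rules pass over those that are not, and their reading is None.
At some moment in a run one of caddy may be knocked a few centimetres aside while the robot is not near it.
Once in a run the grip may slacken for a moment while it holds something.
It also fails if it takes over 210 s, if anything falls off the work surface, if the arm or the gripper's body presses on something with over 40 N, if the wrist force passes 120 N, or if a joint passes its speed limit or range.

## Working session

There is one attempt and no reset: what is moved stays moved. The work goes in short steps, each a Python script; the robot and the scene stay as the last script left them, time stands still between calls to the robot, and variables do not carry over. Pictures are saved under pics/ and viewed, at most 14 in all, crops included, and the job is handed in when it is done.

```bash
ls; mkdir -p pics
python3 - <<'E'
from plant import ctrl
import cv2,numpy as np
for n in("scene","top"):
    s=ctrl.snapshot(n); cv2.imwrite(f"pics/{n}0.png",s["image"][:,:,::-1])
    print(n,s["vfov"],s["cx"],s["cy"],np.round(s["world_to_cam"],3).tolist(),[k for k in s])
s=ctrl.read_state();print(s["t"],s["eef_pos"],s["orientation"])
s=ctrl.snapshot("wrist");print(s["vfov"],s["cx"],s["cy"],np.round(s["hand_eye"],3).tolist())
E
```

```text
pics
scene 43.6208574108987 314.2929654057491 238.14318892072333 [[-0.482, 0.876, 0.007, 218.709], [-0.652, -0.364, 0.665, 266.564], [0.586, 0.316, 0.746, -1880.528], [0.0, 0.0, 0.0, 1.0]] ['image', 'vfov', 'cx', 'cy', 'world_to_cam']
top 56.82325379642203 318.57142697494197 245.415623044236 [[-0.025, -1.0, 0.016, 14.508], [0.987, -0.022, 0.161, -437.427], [-0.161, 0.02, 0.987, -909.072], [0.0, 0.0, 0.0, 1.0]] ['image', 'vfov', 'cx', 'cy', 'world_to_cam']
0.1 [216.19574576 559.41273381 230.24933113] [-5.75954366e-01 -3.08790300e+00  2.73923263e-03]
65.70646984690485 317.02580665032053 236.53574493949603 [[0.0, 0.964, 0.267, 67.547], [1.0, -0.0, 0.001, -0.562], [0.001, 0.267, -0.964, -142.474], [0.0, 0.0, 0.0, 1.0]]
```

View pics/top0.png

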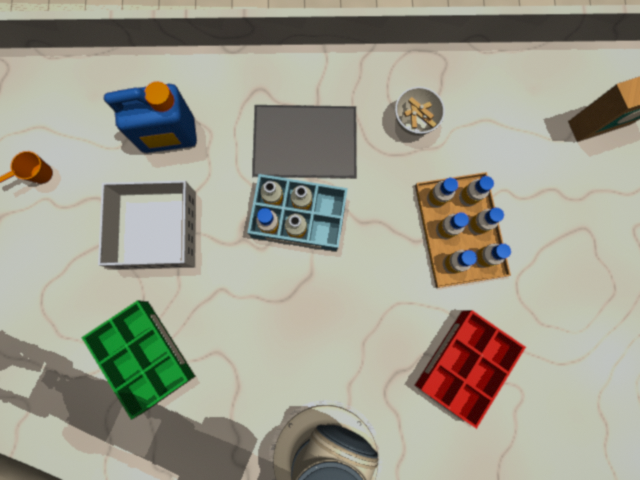

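View pics/scene0.png

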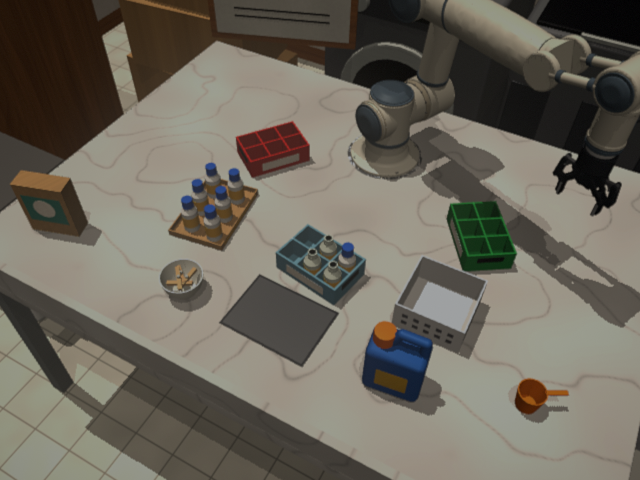

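The top view shows the following:
- Blue-grey caddy at about (297,212). Bare-neck bottles stand at (271,190), (301,195) and (296,222), one capped full bottle at (266,216), and the two right-hand pockets at (328,203) and (325,232) are empty.
- Mat at (304,141), bin at (148,225), carton at (463,230) with 6 blue-capped spares, jug at (155,118) and bowl at (418,112).

What could be mistaken for what I want:
- **Caddy:** green tray (138,358) and red tray (470,368). I choose the blue-grey one at (297,212).
- **Mat:** the dark strip at the back (300,30). I choose (304,141).
- **Caps:** the blue jug (155,118) against the blue caps.

Next is a close crop with the first measurements.

```bash
cat > h.py <<'E'
from plant import ctrl
import cv2, numpy as np
from scipy.spatial.transform import Rotation as R
def snap(n="top"):
    s=ctrl.snapshot(n); s["hsv"]=cv2.cvtColor(s["image"],cv2.COLOR_RGB2HSV); return s
def cast(s,px,z):
    px=np.atleast_2d(np.asarray(px,float)); f=240/np.tan(np.radians(s["vfov"])/2)
    d=np.c_[(px[:,0]-s["cx"])/f,-(px[:,1]-s["cy"])/f,-np.ones(len(px))]
    M=np.asarray(s["world_to_cam"]); r=M[:3,:3]; c=-r.T@M[:3,3]; d=d@r
    return (c+d*((z-c[2])/d[:,2])[:,None])[:,:2]
def blobs(m,amin=20):
    n,_,st,ce=cv2.connectedComponentsWithStats(m.astype(np.uint8))
    return [(st[i,4],ce[i]) for i in range(1,n) if st[i,4]>=amin]
def rect(pts):
    (x,y),(w,h),a=cv2.minAreaRect(pts.astype(np.float32))
    if w>h: w,h,a=h,w,a+90     # w = short side (along its x)
    a=(a+90)%180-90
    return np.array([x,y]),(w,h),np.radians(a)
E
python3 - <<'E'
from h import *
s=snap(); im=s["image"]; hs=s["hsv"]
for p in [(297,178),(262,182),(286,205),(345,210),(328,205),(325,232),(296,246),(304,141),(446,187),(266,214),(271,186),(150,180),(420,185),(20,250)]: print(p,im[p[1],p[0]],hs[p[1],p[0]])
c=cv2.resize(im[95:295,235:525],None,fx=2.7,fy=2.7,interpolation=cv2.INTER_CUBIC)
cv2.imwrite("pics/crop1.png",c[:,:,::-1])
E
```

```text
(297, 178) [179 182 170] [ 38  17 182]
(262, 182) [35 51 55] [96 93 55]
(286, 205) [48 69 74] [96 90 74]
(345, 210) [158 151 138] [ 20  32 158]
(328, 205) [134 181 189] [ 94  74 189]
(325, 232) [138 185 194] [ 95  74 194]
(296, 246) [171 160 145] [ 17  39 171]
(304, 141) [103 100  95] [ 19  20 103]
(446, 187) [ 42 100 189] [108 198 189]
(266, 214) [ 44 104 196] [108 198 196]
(271, 186) [27 24 23] [ 8 38 27]
(150, 180) [194 197 185] [ 38  16 197]
(420, 185) [126  89  47] [ 16 160 126]
(20, 250) [193 196 188] [ 41  10 196]
```

View pics/crop1.png

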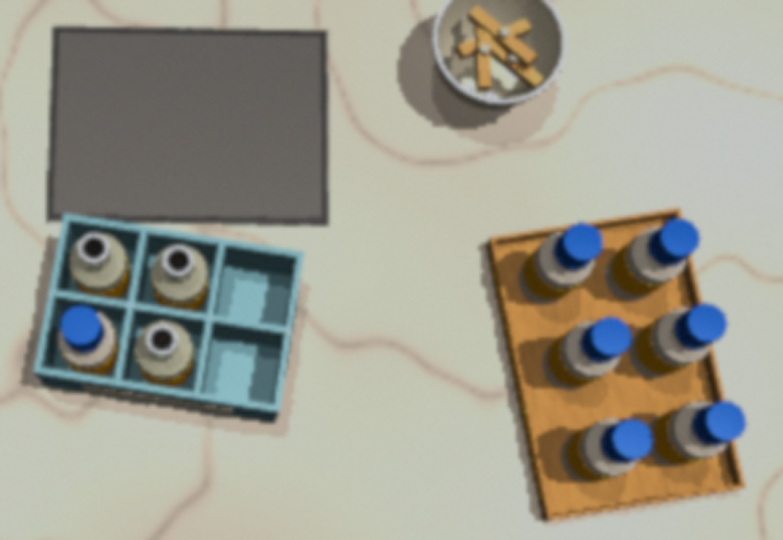

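The crop confirms the blue-grey caddy: three dark mouths at crop (93,248), (178,261) and (161,340), one blue cap at (80,327), and two empty pockets on the right. All six carton bottles are capped. Now I measure.

```bash
cat >> h.py <<'E'
def find_caddy(s,dbg=False):
    h=s["hsv"]; m=(h[...,0]>86)&(h[...,0]<102)&(h[...,1]>50)&(h[...,1]<140)&(h[...,2]>95)
    m[:90]=0; m[:,:205]=0; m[:,420:]=0; m[300:]=0
    m=cv2.morphologyEx(m.astype(np.uint8),cv2.MORPH_CLOSE,np.ones((5,5)))
    n,l,st,_=cv2.connectedComponentsWithStats(m); i=1+np.argmax(st[1:,4])
    v,u=np.nonzero(l==i); hull=cv2.convexHull(np.c_[u,v]).reshape(-1,2)
    return rect(cast(s,hull,62))
def find_mat(s):
    h=s["hsv"]; m=(h[...,1]<45)&(h[...,2]>70)&(h[...,2]<125); m[:90]=0; m[:,:205]=0; m[:,385:]=0; m[260:]=0
    m=cv2.morphologyEx(m.astype(np.uint8),cv2.MORPH_OPEN,np.ones((7,7)))
    n,l,st,_=cv2.connectedComponentsWithStats(m); i=1+np.argmax(st[1:,4])
    v,u=np.nonzero(l==i); return rect(cast(s,cv2.convexHull(np.c_[u,v]).reshape(-1,2),0))
def find_caps(s,x0=200,x1=560):
    h=s["hsv"]; m=(h[...,0]>103)&(h[...,0]<115)&(h[...,1]>150)&(h[...,2]>60); m[:130]=0; m[320:]=0; m[:,:x0]=0; m[:,x1:]=0
    return [(a,cast(s,c,99)[0]) for a,c in blobs(m,60)]
def find_mouths(s,c):
    m=s["image"].max(2)<58; out=[]
    m&=(s["hsv"][...,1]<70)
    for a,p in blobs(m,12):
        q=cast(s,p,102)[0]
        if np.linalg.norm(q-c)<100 and a<80: out.append((a,q))
    return out
def pockets(c,a):
    e=np.array([np.cos(a),np.sin(a)]); f=np.array([-e[1],e[0]])
    return np.array([c+x*e+y*f for x in(-31,31) for y in(-62,0,62)])
def down(yaw):  # tool z down, closing line y at given yaw (mod pi)
    # tool y axis = (cos yaw, sin yaw)
    y=np.array([np.cos(yaw),np.sin(yaw),0]); z=np.array([0,0,-1.]); x=np.cross(y,z)
    return R.from_matrix(np.c_[x,y,z]).as_rotvec()
E
python3 - <<'E'
from h import *
s=snap(); np.set_printoptions(precision=1,suppress=True)
c,d,a=find_caddy(s); print("caddy",c,d,a); print("mat",*find_mat(s))
P=pockets(c,a); print(P)
print("caps"); [print(x) for x in find_caps(s)]
print("mouths"); [print(x) for x in find_mouths(s,c)]
h=s["hsv"]
m=(h[...,0]<25)&(h[...,1]>110); m[:160]=0;m[300:]=0;m[:,:405]=0;m[:,520:]=0
v,u=np.nonzero(m); print("carton",*rect(cast(s,np.c_[u,v],15)))
m=(s["image"].max(2)<150)&(h[...,1]<40); m[:170]=0;m[280:]=0;m[:,:90]=0;m[:,205:]=0
v,u=np.nonzero(cv2.morphologyEx(m.astype(np.uint8),2,np.ones((3,3)))); print("bin",*rect(cast(s,np.c_[u,v],85)))
print("jug/bowl",cast(s,[(155,115)],150),cast(s,[(419,111)],60))
print([ (p,cast(s,p,85)) for p in [(102,183),(190,182),(104,268),(195,266)]])
E
```

```text
caddy [509.5  47.3] (131.35897827148438, 190.03736877441406) -0.18541566667793274
mat [688.2  30.9] (174.22830200195312, 236.66317749023438) -0.020370652336070598
[[467.6  -7.9]
 [479.   53.1]
 [490.5 114. ]
 [528.5 -19.3]
 [540.   41.6]
 [551.4 102.6]]
caps
(np.int32(155), array([ 548.8, -338.5]))
(np.int32(160), array([ 546.2, -264.8]))
(np.int32(203), array([490.2, 112.4]))
(np.int32(159), array([ 482.7, -353. ]))
(np.int32(171), array([ 472.9, -280.4]))
(np.int32(162), array([ 408.5, -360.3]))
(np.int32(177), array([ 396.6, -290.7]))
mouths
(np.int32(28), array([549.7, 102. ]))
(np.int32(26), array([538.7,  39.4]))
(np.int32(28), array([478.7,  52.4]))
carton [ 472.1 -311.2] (164.7150421142578, 234.97581481933594) -1.432683843912249
bin [478.7 347.5] (176.694580078125, 188.07150268554688) 0.008776607578140454
jug/bowl [[683.3 319. ]] [[ 726.8 -222.3]]
[((102, 183), array([[568.6, 445.2]])), ((190, 182), array([[567.2, 266.1]])), ((104, 268), array([[393.5, 431.9]])), ((195, 266), array([[393.4, 252.4]]))]
```

All the sizes match the given ones: caddy 131×190, mat 174×237, and caps and mouths within 3 mm of the pocket centres. Next I put the first used bottle into the bin, gripping diagonally between its neighbours.

```bash
cat >> h.py <<'E'
BIN=np.array([481,353.]); UP=240
def st(): return ctrl.read_state()
def yaw_for(xy,z,yaws):
    q0=np.array(st()["joints"]); best=None
    for y in yaws:
        for k in(0,np.pi):
            q=ctrl.solve_ik([*xy,z],down(y+k))
            if q is None: continue
            c=abs(np.array(q)-q0).max()+ (5 if abs(q[5])>2.4 else 0)
            if best is None or c<best[0]: best=(c,y+k)
    return best[1]
def caddy():
    s=snap(); c,d,a=find_caddy(s); assert abs(d[0]-130)<7 and abs(d[1]-190)<8,(c,d,a); return s,c,a
def pick(xy,z,base_yaw,force):
    yw=yaw_for(xy,z,[base_yaw+np.pi/4,base_yaw-np.pi/4]); o=down(yw)
    ctrl.ungrasp(); ctrl.reach([*xy,UP],o); ctrl.move_linear([*xy,z+25],rate=300); ctrl.move_linear([*xy,z],rate=80)
    ctrl.grab(force); g=st()["finger_gap"]; ctrl.move_linear([*xy,UP],rate=250)
    print("picked gap %.2f->%.2f F%.0f t%.1f"%(g,st()["finger_gap"],st()["gripper_force"],st()["t"]))
def place(xy,z,base_yaw,guard=True):
    yw=yaw_for(xy,z,[base_yaw+np.pi/4,base_yaw-np.pi/4])
    ctrl.reach([*xy,UP],down(yw)); print(" before place gap %.2f"%st()["finger_gap"])
    ctrl.move_linear([*xy,z+20],rate=250); f0=st()["wrist_force"][2]
    for dz in ([15,10,5,2,1] if guard else [0]):
        ctrl.move_linear([*xy,z+dz],rate=80); f=st()["wrist_force"][2]-f0
        if abs(f)>6: print(" contact at dz",dz,f); break
    ctrl.ungrasp(); ctrl.move_linear([*xy,UP],rate=300); print(" t%.1f"%st()["t"])
def trash(i,xy=None):
    s,c,a=caddy(); M=[q for _,q in find_mouths(s,c)]; assert M,"none"
    q=max(M,key=lambda p:p[0]) if xy is None else xy
    P=pockets(c,a); assert np.linalg.norm(P-q,axis=1).min()<10; print("used at",q,c,a)
    pick(q,83,a,35); place(BIN+[[-38,-30],[-38,38],[30,4]][i],105,0,False)
def stock(k,spare=None):
    s,c,a=caddy(); P=pockets(c,a)
    caps=[q for _,q in find_caps(s)]; occ=caps+[q for _,q in find_mouths(s,c)]
    free=[p for p in P if min(np.linalg.norm(p-q) for q in occ)>25]; src=[q for q in caps if q[1]<-200]
    q=max(src,key=lambda p:p[1]); print("free",len(free),"spares",len(src),"take",q)
    pick(q,82,0.138,50)
    return
E
python3 - <<'E'
from h import *
trash(0)
s=snap("scene"); cv2.imwrite("pics/s1.png",s["image"][:,:,::-1])
s,c,a=caddy(); print(c,a,find_mouths(s,c))
E
```

```text
used at [549.67744737 102.04646248] [509.5664978  47.2623558] -0.18213465221495515
picked gap 0.28->0.28 F34 t5.0
 before place gap 0.28
 t8.2
[509.4866333   47.36162186] -0.18588358408145966 [(np.int32(26), array([538.68074634,  39.39336536])), (np.int32(28), array([478.72335357,  52.42577288]))]
```

View pics/s1.png

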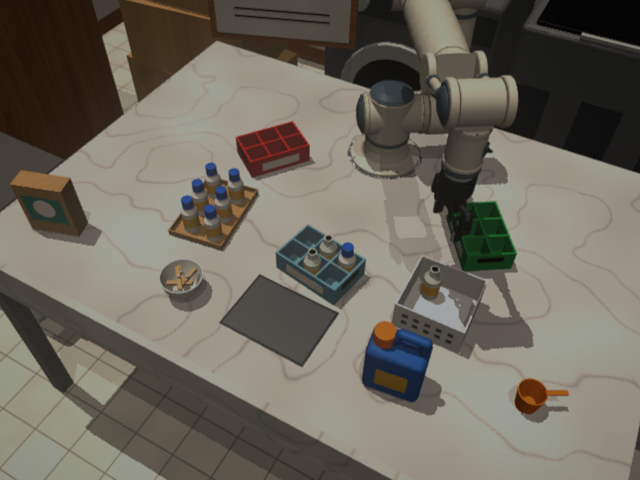

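The used bottle stands in the bin at (432,283) and the caddy hasn't moved. I'll do the other two, then the first spare.

```bash
python3 - <<'E'
t=open("h.py").read()
t=t.replace("    return \n",'''    s,c,a=caddy(); P2=pockets(c,a)   # fresh look with the bottle in hand
    p=P2[np.argmin(np.linalg.norm(P2-free[k],axis=1))]; print(" to",p,c,a)
    place(p,83,a)
''')
open("h.py","w").write(t)
E
python3 - <<'E'
from h import *
trash(1); trash(2)
s,c,a=caddy(); print(c,a,find_mouths(s,c))
stock(0)
s,c,a=caddy(); print(c,a,[q for _,q in find_caps(s)])
s=snap("scene"); cv2.imwrite("pics/s2.png",s["image"][:,:,::-1])
E
```

```text
used at [538.68074634  39.39336536] [509.35479736  47.44027328] -0.18588358408145966
picked gap 0.28->0.27 F34 t12.1
 before place gap 0.28
 t15.7
used at [471.00064545  43.99325157] [501.24938965  38.80213928] -0.1960241025641544
picked gap 0.28->0.27 F34 t19.7
 before place gap 0.27
 t23.2
[501.29174805  38.79374695] -0.1960241025641544 []
free 5 spares 6 take [ 546.10397681 -264.83853517]
picked gap 0.33->0.33 F49 t28.1
 to [457.90540967 -15.68533592] [500.74822998  38.80771637] -0.20262621206451534
 before place gap 0.33
 t32.4Traceback (most recent call last):
  File "<stdin>", line 5, in <module>
  File "h.py", line 60, in caddy
    s=snap(); c,d,a=find_caddy(s); assert abs(d[0]-130)<7 and abs(d[1]-190)<8,(c,d,a); return s,c,a
                                          ^^^^^^^^^^^^^^^^^^^^^^^^^^^^^^^^^^^
AssertionError: (array([515.8248291 , 108.62759399]), (46.34217834472656, 129.9175262451172), np.float64(1.3984369405191317))
```

The caddy was knocked about 12 mm and was re-measured. The last assertion failed only because the arm hid the caddy, so I move aside before looking.

```bash
cat >> h.py <<'E'
def aside(): ctrl.reach([430,-300,UP+20],down(0.138+np.pi/4 if False else yaw_for([430,-300],UP,[0.138+np.pi/4,0.138-np.pi/4])))
E
python3 - <<'E'
from h import *
aside()
s,c,a=caddy(); print(c,a,pockets(c,a).round(0).tolist()); print([q.round() for _,q in find_caps(s)])
s=snap("scene"); im=s["image"]; cv2.imwrite("pics/s2.png",im[:,:,::-1])
E
```

```text
[500.68890381  38.55123901] -0.2012674672763569 [[458.0, -16.0], [470.0, 45.0], [483.0, 105.0], [519.0, -28.0], [531.0, 32.0], [543.0, 93.0]]
[array([ 553., -335.]), array([ 483., -353.]), array([483., 104.]), array([ 473., -280.]), array([459., -13.]), array([ 396., -291.])]
```

View pics/s2.png

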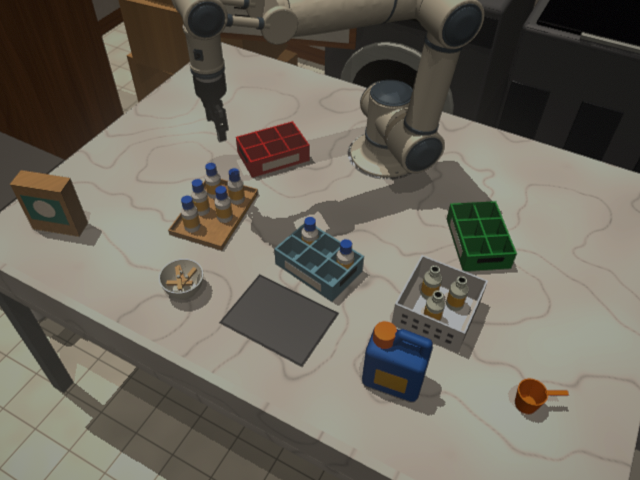

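All three used bottles are in the bin (around 440,285), and the first spare stands in the caddy at (309,229). Four more to go, looking from the bin side so the arm hides nothing.

```bash
sed -i '$d' h.py
cat >> h.py <<'E'
 ctrl.reach([430,290,UP+20],down(yaw_for([430,290],UP,[np.pi/4,-np.pi/4])))
E
sed -i 's/^def aside.*//' h.py; sed -i '$d' h.py
cat >> h.py <<'E'
def aside(): ctrl.reach([430,290,UP+20],down(yaw_for([430,290],UP,[np.pi/4,-np.pi/4])))
E
python3 - <<'E'
from h import *
for i in range(4):
    aside(); stock(0)
aside(); s,c,a=caddy(); print(c,a,pockets(c,a).round(0).tolist()); print([q.round() for _,q in find_caps(s)])
cv2.imwrite("pics/t3.png",cv2.resize(s["image"][90:300,90:540],None,fx=1.7,fy=1.7)[:,:,::-1])
print(find_mat(s),st()["t"])
E
```

```text
free 4 spares 5 take [ 472.85494398 -280.38492122]
picked gap 0.34->0.34 F49 t40.5
 to [471.02061355  44.21989194] [501.43579102  38.22681427] -0.19455004290079553
 before place gap 0.34
 t45.0
free 3 spares 4 take [ 396.55617802 -290.61077106]
picked gap 0.33->0.33 F49 t50.7
 to [519.54300529 -28.53322568] [501.11398315  38.29020691] -0.19455004290079553
 before place gap 0.33
 t55.1
free 2 spares 3 take [ 548.81953295 -338.32110753]
picked gap 0.34->0.34 F49 t61.3
 to [531.19096171  32.53387164] [500.80877686  38.69202423] -0.1999803615215216
 before place gap 0.34
 t65.9
free 1 spares 2 take [ 482.715843   -353.09645152]
picked gap 0.34->0.33 F49 t72.0
 to [543.51736063  93.13792881] [501.11602783  38.30065155] -0.19455004290079553
 before place gap 0.34
 t76.9
[501.24938965  38.80213928] -0.1960241025641544 [[459.0, -16.0], [471.0, 45.0], [483.0, 106.0], [520.0, -28.0], [532.0, 33.0], [544.0, 94.0]]
[array([543.,  93.]), array([531.,  32.]), array([520., -29.]), array([483., 104.]), array([472.,  45.]), array([459., -13.]), array([ 409., -360.])]
(array([688.19403076,  30.9624176 ]), (174.2235565185547, 236.6475372314453), np.float64(-0.019236012553642337)) 77.8417
```

View pics/t3.png

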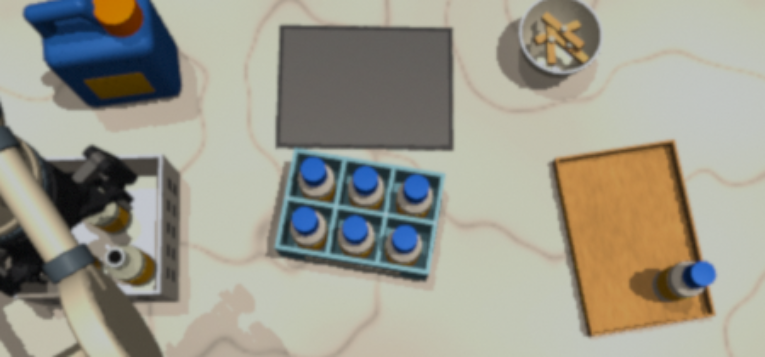

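All six pockets hold capped bottles and one surplus spare stands in the carton at (690,275). Next I push with shut fingers, off-centre first to turn the caddy square.

```bash
sed -i 's/m\[:90\]=0; m\[:,:205\]=0; m\[:,420:\]/m[:60]=0; m[:,:205]=0; m[:,420:]/' h.py
cat >> h.py <<'E'
MAT=np.array([688.2,30.9]); MA=-0.02
def push(c,a,yo,dist,turn=0.,gap=11):
    e=np.array([np.cos(a),np.sin(a)]); f=np.array([-e[1],e[0]])
    p=c-e*(64.5+gap)+f*yo; d=np.array([np.cos(MA),np.sin(MA)]); Z=47
    o=down(yaw_for(p,Z,[a+np.pi/2])); o1=R.from_rotvec([0,0,turn])*R.from_rotvec(o)
    ctrl.grab(40); s0=p-e*25; ctrl.reach([*s0,UP-60],o); ctrl.move_linear([*s0,Z],rate=200)
    ctrl.move_linear([*p,Z],rate=80); q=p+d*dist; ctrl.move_linear([*q,Z],o1.as_rotvec(),rate=60)
    print("push F",np.round(st()["wrist_force"],1)); ctrl.move_linear([*(q-d*20),Z],rate=150)
    ctrl.move_linear([*(q-d*20),UP-60],rate=250); aside()
    s,c,a=caddy(); print("caddy",c,a,"t%.1f"%st()["t"]); return c,a
E
python3 - <<'E'
from h import *
s,c,a=caddy()
push(c,a,-45,32,0.12)
E
```

```text
push F [-2.  -1.1  0. ]
caddy [529.18121338  44.19534683] -0.0966711496732223 t83.9
```

Run:
```python
from h import *
s,c,a=caddy()
c,a=push(c,a,-22,55,0.06)
```

```text
push F [-4.7 -1.1  3. ]
caddy [582.02148438  48.53634262] -0.020372916022997165 t89.6
```

The caddy is square now but 16 mm too far left, so I push its left side wall, then push on along x.

```bash
cat >> h.py <<'E'
def side(c,a,xo,dist):  # dist>0: toward -y, from the +y wall
    sg=np.sign(dist); e=np.array([np.cos(a),np.sin(a)]); f=np.array([-e[1],e[0]]); Z=47
    p=c+sg*f*(95.5+11)+e*xo; o=down(yaw_for(p,Z,[a])); s0=p+sg*f*25
    ctrl.grab(40); ctrl.reach([*s0,UP-60],o); ctrl.move_linear([*s0,Z],rate=200); ctrl.move_linear([*p,Z],rate=80)
    ctrl.move_linear([*(p-f*dist),Z],rate=60); print("side F",np.round(st()["wrist_force"],1))
    ctrl.move_linear([*s0,Z],rate=150); ctrl.move_linear([*s0,UP-60],rate=250); aside()
    s,c,a=caddy(); print("caddy",c,a,"t%.1f"%st()["t"]); return c,a
E
python3 - <<'E'
from h import *
s,c,a=caddy()
c,a=side(c,a,0,18)
c,a=push(c,a,0,70,0)
E
```

```text
side F [-0.6  0.8  0.7]
caddy [581.69610596  31.59454346] -0.020372916022997165 t94.6
push F [-5.9  0.1  4.1]
caddy [650.3223877   29.99473572] -0.03245967263032179 t100.8
```

Run:
```python
from h import *
s,c,a=caddy()
c,a=push(c,a,-5,38.5,0)
d=c-MAT; print("in mat frame",R.from_euler("z",-MA).apply([*d,0]))
s,_,_=caddy(); print([q.round() for _,q in find_caps(s)],pockets(c,a).round().tolist())
cv2.imwrite("pics/t4.png",s["image"][:,:,::-1])
s=snap("scene"); cv2.imwrite("pics/s4.png",s["image"][:,:,::-1])
```

```text
push F [-4.4  0.3  3.6]
caddy [687.078125   28.3787384] -0.018477144801024258 t106.5
in mat frame [-1.07122876 -2.54319337  0.        ]
[array([659.,  89.]), array([657.,  29.]), array([655., -31.]), array([ 409., -360.])] [[655.0, -33.0], [656.0, 29.0], [657.0, 91.0], [717.0, -34.0], [718.0, 28.0], [719.0, 90.0]]
```

View pics/t4.png

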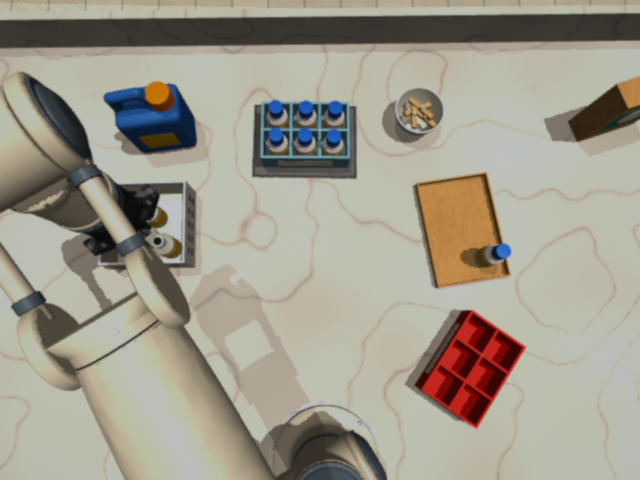

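View pics/s4.png

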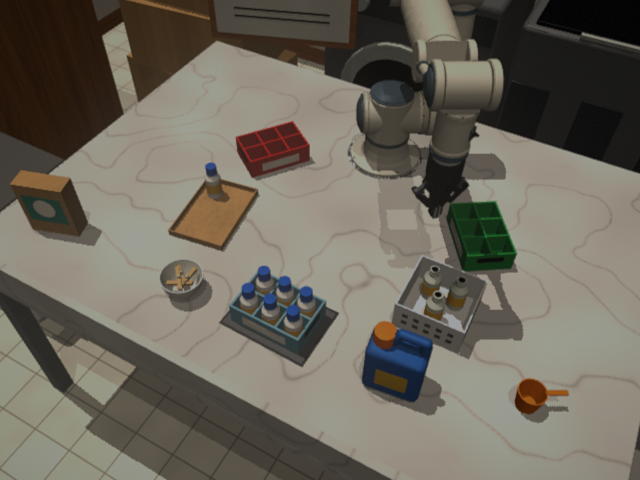

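The caddy sits centred and square on the mat at about (305,133) in the top view, with six capped bottles. The three used bottles are in the bin, the surplus spare is upright, and the jug and bowl are where they were. I'm handing in.

```bash
python3 -c "
from h import *
ctrl.hold(0.5); print(ctrl.sign_off(), st()['t'])"
```

```text
the job is handed in; nothing more can be done
the job is handed in; nothing more can be done
```

The job is handed in (verdict not shown): my last check put the stocked caddy within about 3 mm of the mat's centre and square, six capped bottles in its pockets, the three used bottles in the bin, the surplus spare upright, about 107 s used.

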